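Hook a lost easel nut out from under a low riser

ROBOT

A 7-joint arm with a two-finger parallel gripper is mounted at the origin on the work surface. World frame = base frame: x ahead of the robot, y to its left, z up, the work surface at z = 0. Lengths are in mm, angles in degrees, forces in N, time in s.
With the tool pointing down it reaches from about 425 to 875 mm from the base axis. Payload 9.9 kg.
Tool frame: the origin (TCP) lies between the finger pads; the fingertips stand 14 mm ahead of it and the grasp point (between the pads) lies 5 mm behind it; z points along the fingers, y is the line along which they close (so a half turn about z gives the same grasp; the last joint's range is limited). The gripper opens to 85 mm and grips with 20 to 120 N. Pads are 22 mm wide; open, the fingers measure 114 mm over their backs; the gripper's body (76 mm by 85 mm) begins 54 mm behind the grasp point. The pads swing forward as they close: fully open they stand 13 mm farther back than shut.
Start: joints at [-75.848, 32.985, 1.427, 82.34, -0.859, 64.687, -3.237], TCP at [219.233, 638.409, 224.089] pointing down, gripper open.
Joint ranges: [-157.87, 157.87], [-19.46, 123.44], [-87.15, 90], [11.01, 140.99], [-62.26, 242.26], [9.8, 113.94], [-161.44, 161.44]. Speed limits (degrees/s): [127.2, 127.2, 172.46, 172.46, 180, 180, 180].

INTERFACE

Orientations are given as [roll, pitch, yaw] about the fixed x, y, z axes, in that order (R = Rz(yaw) Ry(pitch) Rx(roll)).
In Python, from bench import read_state, snapshot, job_done gives the robot as it stands.
- The arm moves only by the tool step_arm, never from a script. Its argument "plan" is a list that holds one entry, the list of rows, each a list of 6 numbers: the shift along the world's x, y, z in units of 25 mm (1.0 is 25 mm), then the turn, a rotation vector about the world's x, y, z in units of 6 degrees (1.0 is 6 degrees). In form: [[[tx, ty, tz, wx, wy, wz], ...]]. A call has 1 to 20 rows; each row is the pose to reach, as a shift and turn from the pose commanded when the call began; what a row does not reach only later rows make up. A row lasts 1/12 s, in which the tool goes at most 41.7 mm and 7.16 degrees, less where a joint would pass 70% of its speed; a pose out of reach is approached as far as the arm can. A call with a gripper value outside its range is refused whole. "fingers" is the finger opening in mm, from 0 to 85.4, set as the call begins (left out, the last holds). The fingers move at their own pace and stop on an object; "newtons" is the grip in N (left out, the last holds). Time passes only in rows, so rows that repeat a pose let the fingers close. It gives the time, the measured TCP pose, the force, the opening and the grip force at its end, in the units of the state.
- read_state(): the state, without advancing time (a new reading comes with each control period).
- snapshot(name): name is "side" or "top"; returns a dict with "color" (420x560x3 uint8, blue, green, red), "fov_y" (degrees; the focal length in pixels is half the picture's height over the tangent of half this angle, whatever the lens; pixels are square), "cx", "cy" (the principal point, pixels), "R" (3x3) and "t" (3): a world point X has camera coordinates R X + t. Camera axes: x right, y down, z forward; pixel columns grow to the right and rows downward; lengths in mm; the calibration is good to about 2 mm. A picture is of the moment at which its call begins. There is no depth.
- job_done(): hands the job in; it is judged then, once.
The state is a dict: "clock": time; "joints": joint angles; "joint_velocities": joint speeds; "joint_efforts": joint torques, N m; "eef_pos": TCP position; "tool_rot": TCP orientation; "contact_force": force on the tool from outside, world axes, zero at the start; "torque": the same for the moment, N m; "gripper_width": finger opening in mm; "gripper_force": force on a finger pad.
Only numpy, scipy, OpenCV 4.12 (cv2) and the standard library are available. Lean on these libraries where they do the work, as an engineer would, in place of code of your own. Each camera call takes 0.05 s, during which the arm holds its last target. There are 200 camera calls.

TASK

The easel's round steel clamp nut has dropped on the table and slid out of sight under the low wooden riser, where a heavy steel block is also kept; nobody can see where either lies. Take the flat hook by its wooden grip, sweep it about under the riser and drag the nut out through the open front until it lies on the table a couple of fingers' width clear of the riser, just in front of it; keep the gripper's fingers off the nut. Then lay the hook down flat on the table clear of the riser and let go of it; feel your way gently, so that the riser and the block stay where they are, and do not disturb the water bottle, the ink bottle and the cup.

Things in the scene. Friction and masses are not known exactly. Their poses are not given: they have to be found in the camera images.
- riser: Low dark wooden riser, loose on the table, 3 kg: 160 deep (x), 264 wide (y), 64 high; ink pots 32 high and a card box are glued on its back half. Origin: centre of its underside. Open only at its front (-x), which looks roughly to the robot's right (world -y). Walls and top 12 thick, no floor: inner back face at x = 68, inner sides at y = +-120, front edge at x = -80, 52 of room under the top
- mouth (a point): Middle of the riser's open front, at table height; axes as the riser's (x points into it, y along its width). More than about 10 N pushes the riser along the table
- cavity (a point): Centre of the 148 x 240 mm floor under the riser, at table height, axes as the riser's. The lost nut (not measured) lies boss up somewhere here, on the block's -y side, its centre 38 or more from the back face and 44 or more from the -y side. Nut: knurled steel disc 28 across, 9 high, boss 16 across on top, 14 high in all, 50 g; it slides, does not roll
- under_top (a point): Centre of the riser's top underneath, 52 above the table, axes as the riser's. Below it stands a loose steel block, 110 long (along x), 50 wide (y), 36 high, 0.9 kg, square to the riser, one end within 8 of the back face, its front end 30 or more inside the front edge. Its y is not measured: its -y face is anywhere from y = -25 to 68 and must be felt for; about 4 N shifts it
- hook: Flat L-shaped aluminium hook lying on the table, z up, 110 g. Origin: on its underside below the grip's centre. A flat strip 16 wide, 6 thick runs along x from -40 to 210; at its far end a short leg 16 wide (x 194 to 210), 6 thick, sticks out to +y as far as y = 50. On the strip stands a wooden grip, 70 long (x -35 to 35), 16 wide (y), from 6 to 40 above the underside
- hook_grip (a point): Centre of the hook's wooden grip, 26 above the underside; pinch it here across its 16 mm width (its y)
- hook_corner (a point): Corner of the hook, on the strip's centre line at mid-thickness, x = 202 of the hook's frame
- hook_tip (a point): End of the hook's short leg, y = 50, x = 202 of the hook's frame, mid-thickness
- bottle: Closed water bottle, clear plastic, 64 across, 170 high, standing; bystander. Origin: centre of its underside
- ink: Small white ink bottle with a cone spout, 30 across, 82 high, standing; bystander. Origin: centre of its underside
- cup: Empty grey plastic cup, 72 across the rim, 50 high, standing; bystander. Origin: centre of its underside

How it is judged (in metres and radians):
On the way, in this order (a step that is already met when the one before it is completed fails the run):
1. the hook's end is put well under the riser (x of hook_corner in the frame of mouth above 0.06 m and y of hook_corner in the frame of mouth between -0.12 and 0.12 m and height (world z) of hook_corner below 0.05 m), for 0.2 s.
2. the nut has been dragged out in front of the riser (x of nut_c0 in the frame of mouth between -0.25 and -0.03 m and y of nut_c0 in the frame of mouth between -0.2 and 0.2 m and height (world z) of nut_c0 below 0.012 m), for 0.2 s.
At the end, for the whole second after the job is handed in: The nut lies on the table in front of the riser, its centre 30 to 250 mm out from the open front and within 200 mm either side of its middle; the hook lies flat on the table (within 6 mm and 0.08 rad), released and still, no part of its end under the riser (all of step 2 and x of each of hook_corner, hook_tip in the frame of mouth below -0.01 m and height (world z) of hook below 0.006 m and angle between hook's own z axis and vertical below 0.08 rad and linear speed of hook below 0.02 m/s and contact force between the fingers and hook below 0.2 N); the robot touches nothing.
It fails at once if the riser is shoved more than 25 mm (distance of riser from where it was at the start of the episode above 0.025 m).
It fails at once if the steel block under the riser is shoved more than 10 mm (distance of block_c0 from where it was at the start of the episode above 0.01 m).
It fails at once if the gripper's fingers touch the nut (contact force between the fingers and nut_c0 above 0.5 N).
It fails at once if the water bottle, the ink bottle or the cup is moved more than 30 mm or tipped (distance of any of bottle, ink, cup from where it was at the start of the episode above 0.03 m or angle between any of bottle, ink, cup's own z axis and vertical above 0.4 rad).
It also fails if it takes over 48 s, if anything falls off the work surface, if the arm or the gripper's body presses on something with over 40 N, if the wrist force passes 120 N, or if a joint passes its speed limit or range.

## Working session

There is one attempt and no reset: what is moved stays moved. The work goes in short steps, Python scripts to look and compute and a tool call to move; the robot and the scene stay as the last step left them, time stands still between calls to the robot, and variables do not carry over. Pictures are saved under pics/ and viewed, at most 10 in all, crops included, and the job is handed in when it is done.

Besides the shell and the picture viewer there is one more tool, called after "Request:" by a JSON object that holds its "fn" and its "kwargs". step_arm: Moves the arm, as the interface text tells. Its arguments: {"type":"object","properties":{"plan":{"type":"array"},"fingers":{"type":"number"},"newtons":{"type":"number"}},"required":["plan"]}

```bash
mkdir -p pics
python3 - <<'E'
from bench import read_state, snapshot
import cv2, pickle
s=read_state(); print(s)
for n in("top","side"):
    d=snapshot(n); cv2.imwrite(f"pics/{n}0.png",d["color"]); pickle.dump(d,open(f"{n}0.pkl","wb"))
    print(n,d["fov_y"],d["cx"],d["cy"],d["R"],d["t"])
E
```

```text
{'clock': 0.0, 'joints': array([-75.84703534,  33.03161017,   1.42432622,  82.38518988,
        -0.85996944,  64.68651123,  -3.2376149 ]), 'joint_velocities': array([-0.00765166,  0.04144336, -0.07223749, -0.05782784, -0.0389741 ,
       -0.11289624, -0.01943557]), 'joint_efforts': array([-6.04332763e-04, -7.65751791e+01,  2.25024976e+00, -2.85963678e+01,
        1.54094025e-02,  1.27385728e-02, -7.06134841e-06]), 'eef_pos': array([219.10250744, 637.97071704, 223.262986  ]), 'tool_rot': array([-1.79907401e+02,  4.78833082e-03,  1.61046261e+02]), 'contact_force': array([0.61596573, 0.27544179, 0.18498989]), 'torque': array([-0.00485271,  0.0556013 ,  0.01722524]), 'gripper_force': 0.0, 'gripper_width': 85.10275805271252}
top 50.548549848353915 277.3679439314479 209.43469222417016 [[-0.01402    -0.99983027  0.0119531 ]
 [-0.98628778  0.0118622  -0.16460774]
 [ 0.16443801 -0.014097   -0.98628668]] [  -8.28247117  541.59363457 1167.46772601]
side 47.16112748118792 270.27642293422167 203.17231892638927 [[ 0.98428856 -0.17644355  0.00661029]
 [-0.09880277 -0.58142541 -0.80757817]
 [ 0.14633535  0.79423685 -0.58972349]] [-500.09636955  100.14219181 1140.96672137]
```

View pics/top0.png

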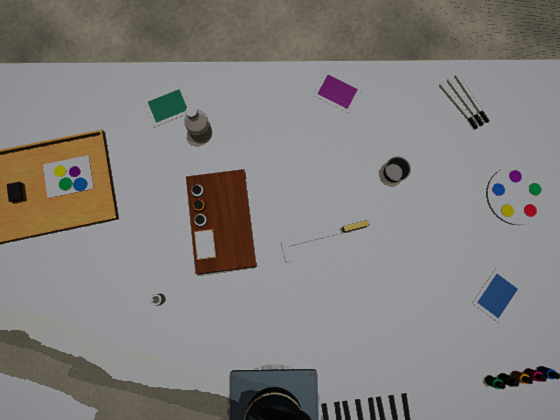

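View pics/side0.png

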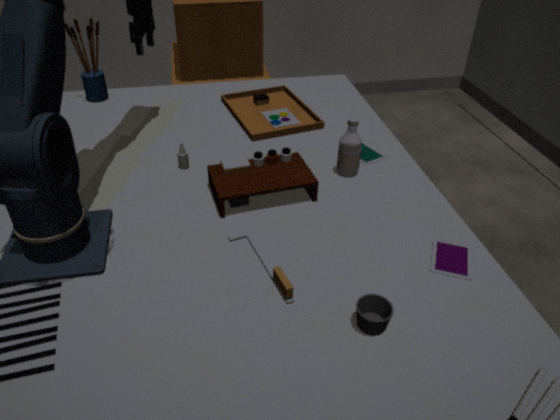

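```bash
cat > h.py <<'E'
import numpy as np, cv2
def K(d):
    f=d["color"].shape[0]/2/np.tan(np.radians(d["fov_y"]/2)); return f
def ray(d,u,v,z):
    R=np.array(d["R"]);t=np.array(d["t"]);f=K(d)
    c=-R.T@t; w=R.T@np.array([(u-d["cx"])/f,(v-d["cy"])/f,1.])
    return c+w*(z-c[2])/w[2]
def proj(d,X):
    p=np.array(d["R"])@np.array(X)+np.array(d["t"]); return K(d)*p[:2]/p[2]+[d["cx"],d["cy"]]
E
python3 - <<'E'
from h import *; import pickle
T=pickle.load(open("top0.pkl","rb"));S=pickle.load(open("side0.pkl","rb"))
np.set_printoptions(precision=1,suppress=True)
c=T["color"]; hsv=cv2.cvtColor(c,cv2.COLOR_BGR2HSV)
def big(m,n=1):
    cs=cv2.findContours(m,0,2)[0]; return sorted(cs,key=cv2.contourArea)[-n:]
roi=np.zeros(c.shape[:2],np.uint8); roi[150:290,175:270]=255
m=((hsv[...,2]<140)&(hsv[...,1]>100)).astype(np.uint8)*255&roi
q=big(m)[0]; box=cv2.boxPoints(cv2.minAreaRect(q)); print("riser px",box, [ray(T,*p,64) for p in box], cv2.minAreaRect(q)[1])
ap=cv2.approxPolyDP(q,4,True)[:,0]; print("poly",[(p,ray(T,*p,64)) for p in ap])
# grip (yellow)
roi[:]=0; roi[210:245,335:375]=255
m=((hsv[...,1]>100)&(hsv[...,2]>100)).astype(np.uint8)*255&roi
r=cv2.minAreaRect(big(m)[0]); print("grip",r,ray(T,*r[0],40),[ray(T,*p,40) for p in cv2.boxPoints(r)])
a=cv2.resize(np.clip(c[160:285,180:380]*1.3,0,255).astype(np.uint8),None,fx=4,fy=4,interpolation=cv2.INTER_CUBIC)
b=cv2.resize((255*(S["color"][140:320,190:340]/255.)**.5).astype(np.uint8),None,fx=3.3,fy=3.3,interpolation=cv2.INTER_CUBIC)
cv2.imwrite("pics/tz.png",a);cv2.imwrite("pics/sz.png",b)
E
```

```text
riser px [[183.6 176.4]
 [243.6 169. ]
 [255.7 266.5]
 [195.6 273.9]] [array([632.1, 237.8,  64. ]), array([651. ,  75.2,  64. ]), array([387.1,  44. ,  64. ]), array([370., 201.,  64.])] (98.27855682373047, 60.52812576293945)
poly [(array([243, 170], dtype=int32), array([648.1,  76.9,  64. ])), (array([186, 177], dtype=int32), array([630.3, 231.2,  64. ])), (array([196, 273], dtype=int32), array([372.4, 200. ,  64. ])), (array([255, 265], dtype=int32), array([391. ,  45.7,  64. ]))]
grip ((355.9117736816406, 225.14710998535156), (5.093247413635254, 24.4960994720459), 75.96376037597656) [ 496.3 -229.    40. ] [array([ 495.3, -194.8,   40. ]), array([ 510.9, -260.5,   40. ]), array([ 497.2, -263.2,   40. ]), array([ 481.7, -197.6,   40. ])]
```

View pics/tz.png

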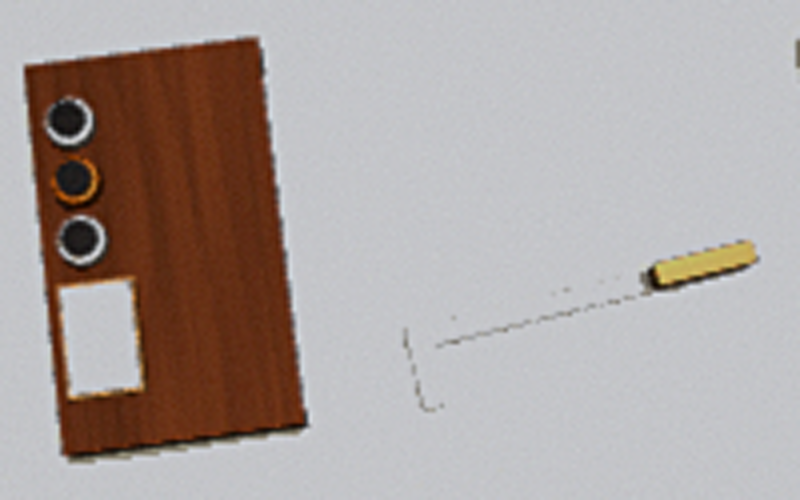

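View pics/sz.png

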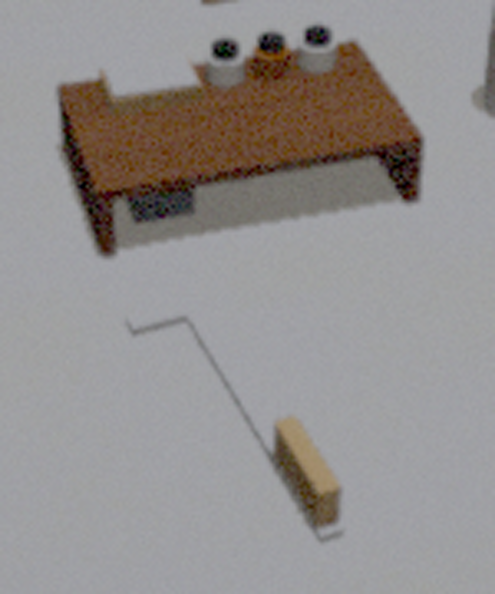

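Run:
```python
from h import *; import pickle
T=pickle.load(open("top0.pkl","rb"));S=pickle.load(open("side0.pkl","rb"))
np.set_printoptions(precision=1,suppress=True)
P=np.array([ray(T,x/4+180-.4,y/4+160-.4,64)[:2] for x,y in[(25,66),(258,38),(307,427),(65,455)]])
print("riser corners",P, [np.linalg.norm(P[i]-P[i-1]) for i in range(4)])
c=P.mean(0); ey=(P[2]-P[1]+P[3]-P[0]); ey/=np.linalg.norm(ey); ex=np.array([ey[1],-ey[0]])
print("c",c,"ex",ex,"yaw",np.degrees(np.arctan2(ex[1],ex[0])))
s=lambda x,y,z:ray(S,x/3.3+190-.35,y/3.3+140-.35,z)[:2]
M=np.array([ex,ey])
for n,x,y,z in[("footL",107,252,0),("footLin",115,247,0),("footR",419,199,0),("footRin",392,203,0),("topFL",95,193,64),("topFR",421,141,64),("blkL",134,220,0),("blkR",193,213,0),
 ("hk leg outer",187,317,6),("leg tip",127,320,6),("leg tip in",132,333,0),("tail",322,539,0),("tailR",342,531,3),("gripTopA",288,419,40),("gripTopB",330,490,40)]:
    w=s(x,y,z); print(n,w,"riser:",M@(w-c))
# hook via top
tt=lambda x,y,z:ray(T,x/4+180-.4,y/4+160-.4,z)[:2]
for n,x,y in[("corner/out",405,330),("leg tip",424,408),("strip low near leg",440,345),("strip low near grip",655,292)]: print(n,tt(x,y,3))
for n,x,y in[("g1",655,273),("g2",755,250)]: print(n,tt(x,y,40))
for n,(u,v) in dict(bottle=(199,130),ink=(157,299),cup=(395,172)).items(): print(n,ray(T,u,v,20)[:2])
```

```text
riser corners [[632.8 231.6]
 [650.6  73.9]
 [387.5  42.2]
 [371.5 200.4]] [np.float64(263.2044200207795), np.float64(158.72403331391237), np.float64(265.0329712789434), np.float64(158.97229163534323)]
c [510.6 137. ] ex [-0.1  1. ] yaw 96.83939411584522
footL [390.9  49. ] riser: [-73.1 129.3]
footLin [397.7  54.3] riser: [-68.7 121.9]
footR [648.8  76.9] riser: [ -76.2 -130.1]
footRin [625.7  75.2] riser: [ -75.1 -106.9]
topFL [384.4  39.5] riser: [-81.8 136.9]
topFR [643.6  66.9] riser: [ -85.4 -123.7]
blkL [416.3  87.2] riser: [-38.2  99.6]
blkR [464.2  88.7] riser: [-42.5  51.9]
hk leg outer [440.8 -46.5] riser: [-173.9   91.2]
leg tip [397.  -42.5] riser: [-164.7  134.1]
leg tip in [399.6 -50.6] riser: [-173.1  132.6]
tail [ 495.7 -268.8] riser: [-401.2   63.1]
tailR [ 508.8 -267.1] riser: [-401.    49.9]
gripTopA [ 486.5 -199.6] riser: [-331.4   64. ]
gripTopB [ 500.2 -265.8] riser: [-398.8   58.3]
corner/out [456.  -24.4]
leg tip [401.8 -36.7]
strip low near leg [445.2 -48.6]
strip low near grip [ 480.4 -199.9]
g1 [ 489.3 -194.4]
g2 [ 504.2 -263.4]
bottle [778.8 205.4]
ink [305.8 310.8]
cup [ 649.  -350.3]
```

Request:
{"fn": "step_arm", "kwargs": {"plan": [[[14.4,-17.5,0,0,0,-9.7],[14.4,-17.5,0,0,0,-9.7],[14.4,-17.5,0,0,0,-9.7],[14.4,-17.5,0,0,0,-9.7],[14.4,-17.5,0,0,0,-9.7],[14.4,-17.5,0,0,0,-9.7],[14.4,-17.5,0,0,0,-9.7],[14.4,-17.5,0,0,0,-9.7],[14.4,-17.5,0,0,0,-9.7],[14.4,-17.5,0,0,0,-9.7],[14.4,-17.5,0,0,0,-9.7],[14.4,-17.5,0,0,0,-9.7],[14.4,-17.5,0,0,0,-9.7],[14.4,-17.5,0,0,0,-9.7],[11.1,-34.7,-2,0,0,-9.7],[11.1,-34.7,-2,0,0,-9.7],[11.1,-34.7,-2,0,0,-9.7],[11.1,-34.7,-2,0,0,-9.7],[11.1,-34.7,-2,0,0,-9.7],[11.1,-34.7,-2,0,0,-9.7]]], "fingers": 60, "newtons": 100}}

```text
clock: 1.77
eef_pos: [531.5, -44.7, 195.4]
tool_rot: [-180.0, -0.0, 102.9]
contact_force: [0.5, -0.9, 0.1]
gripper_width: 59.7
gripper_force: 0.0
```

Request:
{"fn": "step_arm", "kwargs": {"plan": [[[-1.4,-7.2,-4,0,0,0],[-1.4,-7.2,-4,0,0,0],[-1.4,-7.2,-4,0,0,0],[-1.4,-7.2,-4,0,0,0],[-1.4,-7.2,-4,0,0,0],[-1.4,-7.2,-4,0,0,0],[-1.4,-7.2,-4,0,0,0],[-1.4,-7.2,-4,0,0,0],[-1.4,-7.2,-4,0,0,0]]]}}

```text
clock: 2.52
eef_pos: [498.1, -221.6, 96.0]
tool_rot: [180.0, -0.0, 103.0]
contact_force: [0.9, 1.0, 0.2]
gripper_width: 60.2
gripper_force: 0.0
```

Run:
```python
from bench import read_state
s=read_state(); print(s["eef_pos"],s["tool_rot"],s["joints"],s["contact_force"],s["clock"])
```

```text
[ 498.14691448 -221.62342171   96.02840293] [ 1.79961514e+02 -2.76993494e-02  1.02955239e+02] [  7.97106122  31.96321257  16.77079881 111.30488924 -14.21671892
  38.69032173  46.4514145 ] [0.85774244 1.02617703 0.21644802] 2.5167
```

Request:
{"fn": "step_arm", "kwargs": {"plan": [[[-0.06,-0.3,-1.5,0,0,0],[-0.06,-0.3,-2.8,0,0,0],[-0.06,-0.3,-2.8,0,0,0],[-0.06,-0.3,-2.8,0,0,0],[-0.06,-0.3,-2.8,0,0,0],[-0.06,-0.3,-2.8,0,0,0]]]}}

```text
clock: 3.02
eef_pos: [497.3, -230.4, 27.7]
tool_rot: [179.9, 0.1, 102.9]
contact_force: [-0.3, -0.2, 0.6]
gripper_width: 60.0
gripper_force: 0.0
```

Run:
```python
from bench import read_state,snapshot
import cv2,pickle
s=read_state(); print(s["eef_pos"],s["tool_rot"],s["contact_force"])
d=snapshot("side");pickle.dump(d,open("side1.pkl","wb"))
cv2.imwrite("pics/s1.png",cv2.resize((255*(d["color"][210:330,200:360]/255.)**.6).astype("uint8"),None,fx=4,fy=4,interpolation=cv2.INTER_CUBIC))
```

```text
[ 497.33452378 -230.37649222   27.69417916] [1.79859819e+02 8.39928801e-02 1.02908697e+02] [-0.33508386 -0.18622369  0.5908075 ]
```

View pics/s1.png

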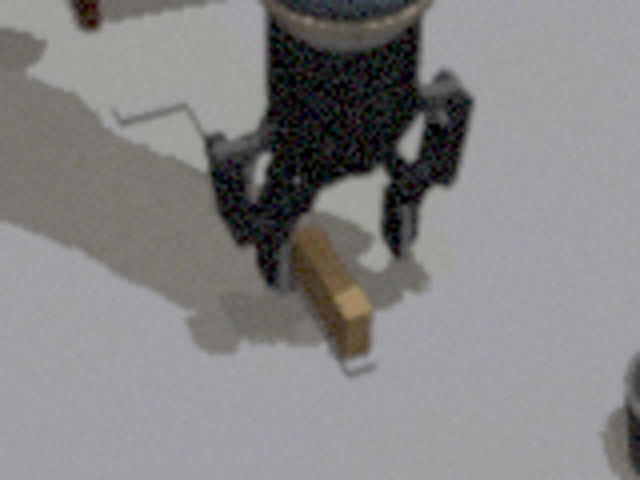

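Run:
```python
from h import *; import pickle
S=pickle.load(open("side1.pkl","rb"))
f=lambda X:np.round((proj(S,X)-[200,210])*4+1.5)
a=np.radians(102.7);ex=np.array([np.cos(a),np.sin(a),0]);ey=np.array([-ex[1],ex[0],0])
o=np.array([496.5,-229,0])
for n,p in dict(gBL=(-35,8,40),gBR=(-35,-8,40),gBLb=(-35,8,6),gBRb=(-35,-8,6),gFL=(35,8,40),gFR=(35,-8,40),tail=(-40,8,0),tailR=(-40,-8,6),tip=(210,50,6),corner=(210,-8,6)).items():
    print(n,f(o+p[0]*ex+p[1]*ey+[0,0,p[2]]))
t=np.array([497.3,-230.4,27.7])
for w in(30,-30): print("finger",w,f(t+w*ey+[0,0,0]),f(t+w*ey-[0,0,5]))
```

```text
gBL [352. 314.]
gBR [381. 305.]
gBLb [351. 360.]
gBRb [378. 351.]
gFL [298. 225.]
gFR [325. 217.]
tail [354. 374.]
tailR [382. 358.]
tip [120.  99.]
corner [209.  76.]
finger 30 [288. 298.] [287. 305.]
finger -30 [391. 267.] [391. 274.]
```

Request:
{"fn": "step_arm", "kwargs": {"plan": [[[-0.1,0,-0.18,0,0,0],[-0.1,0,-0.18,0,0,0],[-0.1,0,-0.18,0,0,0]]]}}

```text
clock: 3.32
eef_pos: [493.3, -230.5, 21.5]
tool_rot: [180.0, 0.0, 102.8]
contact_force: [0.1, -0.1, -0.1]
gripper_width: 60.3
gripper_force: 0.0
```

Request:
{"fn": "step_arm", "kwargs": {"plan": [[[0,0,0,0,0,0],[0,0,0,0,0,0],[0,0,0,0,0,0],[0,0,0,0,0,0],[0,0,0,0,0,0],[0,0,0,0,0,0],[0,0,0,0,0,0],[0,0,0,0,0,0],[0,0,0,0,0,0],[0,0,0,0,0,0]]], "fingers": 0, "newtons": 100}}

```text
clock: 4.15
eef_pos: [493.6, -230.6, 21.5]
tool_rot: [180.0, 0.0, 102.8]
contact_force: [0.1, 0.7, 5.6]
gripper_width: 12.8
gripper_force: 97.9
```

Request:
{"fn": "step_arm", "kwargs": {"plan": [[[0,0,0.5,0,0,0],[0,0,1.0,0,0,0],[0,0,1.0,0,0,0],[1,0.4,1.0,0,0,-0.2],[2,0.8,1.0,0,0,-0.4],[3,1.2,1.0,0,0,-0.6],[4,1.7,1.0,0,0,-0.8],[5,2.2,1.0,0,0,-1.0],[6,2.6,1.0,0,0,-1.0],[6.37,2.9,1.0,0,0,-1.0],[6.37,2.9,1.0,0,0,-1.0],[6.37,2.9,1.0,0,0,-1.0],[6.37,2.9,1.0,0,0,-1.0],[6.37,2.9,1.0,0,0,-1.0]]]}}

```text
clock: 5.32
eef_pos: [651.3, -159.4, 46.1]
tool_rot: [-179.9, 0.0, 96.7]
contact_force: [0.6, 0.1, -1.6]
gripper_width: 13.0
gripper_force: 98.3
```

Run:
```python
from bench import read_state,snapshot
import cv2,pickle,numpy as np
s=read_state(); print(s["eef_pos"],s["tool_rot"],s["contact_force"])
im=[]
for n,(r0,c0) in dict(side=(120,190),top=(150,170)).items():
    d=snapshot(n);pickle.dump(d,open(n+"2.pkl","wb"))
    im.append(cv2.resize((255*(d["color"][r0:r0+190,c0:c0+130]/255.)**.6).astype("uint8"),None,fx=3,fy=3,interpolation=cv2.INTER_CUBIC))
cv2.imwrite("pics/2.png",np.hstack(im))
```

```text
[ 651.29961398 -159.36186377   46.07244723] [-1.79933560e+02  2.08002164e-02  9.67398777e+01] [ 0.58008483  0.12873734 -1.64106467]
```

View pics/2.png

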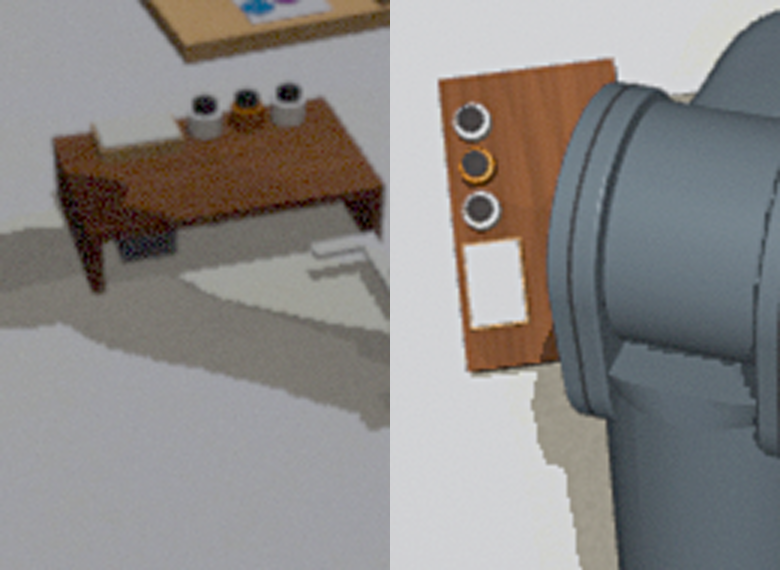

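Run:
```python
from h import *; import pickle
S=pickle.load(open("side2.pkl","rb"))
f=lambda X:np.round((proj(S,X)-[190,120])*3+1)
a=np.radians(96.74);ex=np.array([np.cos(a),np.sin(a),0]);ey=np.array([-ex[1],ex[0],0])
t=np.array([651.3,-159.4,0])
for h in(15,24.6,34):
  print(h,[(n,f(t+(p[0]+1.5)*ex+p[1]*ey+[0,0,h+p[2]])) for n,p in dict(tipfar=(210,50,6),tipnear=(194,50,6),tipnearbot=(194,50,0),inner=(194,8,6)).items()])
d=S["color"][120:310,190:320]
cv2.imwrite("pics/3.png",cv2.resize((255*(d[65:125,95:130]/255.)**.6).astype("uint8"),None,fx=9,fy=9,interpolation=cv2.INTER_CUBIC))
```

```text
15 [('tipfar', array([311., 251.])), ('tipnear', array([317., 261.])), ('tipnearbot', array([317., 267.])), ('inner', array([363., 253.]))]
24.6 [('tipfar', array([311., 242.])), ('tipnear', array([318., 252.])), ('tipnearbot', array([317., 258.])), ('inner', array([364., 244.]))]
34 [('tipfar', array([312., 233.])), ('tipnear', array([318., 243.])), ('tipnearbot', array([318., 249.])), ('inner', array([364., 235.]))]
```

View pics/3.png

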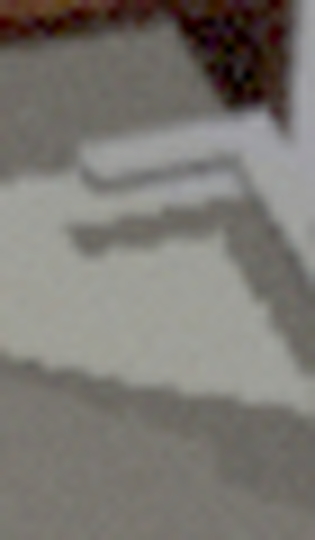

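Request:
{"fn": "step_arm", "kwargs": {"plan": [[[0.02,0.4,0,0,0,0],[0.0,0.8,0,0,0,0],[-0.06,1.2,0,0,0,0],[-0.11,1.6,0,0,0,0],[-0.16,2.0,0,0,0,0],[-0.2,2.4,0,0,0,0],[-0.25,2.8,0,0,0,0],[-0.3,3.2,0,0,0,0],[-0.35,3.6,0,0,0,0],[-0.4,4.0,0,0,0,0],[-0.45,4.4,0,0,0,0],[-0.5,4.8,0,0,0,0],[-0.55,5.2,0,0,0,0],[-0.6,5.5,0,0,0,0],[-0.64,5.8,0,0,0,0],[-0.67,6.1,0,0,0,0],[-0.7,6.3,0,0,0,0],[-0.7,6.35,0,0,0,0],[-0.7,6.35,0,0,0,0],[-0.7,6.35,0,0,0,0]]]}}

```text
clock: 7.08
eef_pos: [635.3, 0.2, 46.3]
tool_rot: [180.0, 0.0, 96.8]
contact_force: [-0.1, -0.3, -0.8]
gripper_width: 13.2
gripper_force: 98.3
```

Request:
{"fn": "step_arm", "kwargs": {"plan": [[[0,0.05,0,0,0,0],[-0.01,0.1,0,0,0,0],[-0.02,0.16,0,0,0,0],[-0.02,0.16,0,0,0,0],[-0.02,0.16,0,0,0,0]]]}}

```text
clock: 7.5
eef_pos: [634.7, 4.8, 46.2]
tool_rot: [-180.0, -0.0, 96.8]
contact_force: [-0.1, -1.6, 0.1]
gripper_width: 12.6
gripper_force: 98.3
```

Request:
{"fn": "step_arm", "kwargs": {"plan": [[[0,0.04,0,0,0,0],[-0.01,0.08,0,0,0,0],[-0.01,0.08,0,0,0,0],[-0.01,0.08,0,0,0,0]]]}}

```text
clock: 7.83
eef_pos: [634.4, 6.8, 46.2]
tool_rot: [-180.0, -0.0, 96.9]
contact_force: [-0.5, 0.5, -0.6]
gripper_width: 13.3
gripper_force: 98.3
```

Request:
{"fn": "step_arm", "kwargs": {"plan": [[[0,0.04,0,0,0,0],[-0.01,0.08,0,0,0,0],[-0.01,0.08,0,0,0,0],[-0.01,0.08,0,0,0,0]]]}}

```text
clock: 8.17
eef_pos: [634.2, 8.9, 46.2]
tool_rot: [-180.0, -0.0, 96.9]
contact_force: [-0.0, -1.0, -1.0]
gripper_width: 12.7
gripper_force: 98.3
```

Request:
{"fn": "step_arm", "kwargs": {"plan": [[[0,0.04,0,0,0,0],[-0.01,0.08,0,0,0,0],[-0.01,0.08,0,0,0,0],[-0.01,0.08,0,0,0,0]]]}}

```text
clock: 8.5
eef_pos: [634.1, 9.2, 46.4]
tool_rot: [180.0, 0.1, 96.8]
contact_force: [0.8, -4.6, -0.3]
gripper_width: 13.1
gripper_force: 98.4
```

Request:
{"fn": "step_arm", "kwargs": {"plan": [[[0.02,-0.19,0,0,0,0],[0.02,-0.19,-0.1,0,0,0],[0.02,-0.19,-0.2,0,0,0],[0.02,-0.19,-0.3,0,0,0],[0.02,-0.19,-0.4,0,0,0],[0.02,-0.19,-0.5,0,0,0],[0.02,-0.19,-0.6,0,0,0],[0.02,-0.19,-0.7,0,0,0],[0.02,-0.19,-0.8,0,0,0],[0.02,-0.19,-0.8,0,0,0],[0.02,-0.19,-0.8,0,0,0]]]}}

```text
clock: 9.42
eef_pos: [634.3, 6.0, 26.0]
tool_rot: [-180.0, -0.0, 96.8]
contact_force: [-0.3, -0.3, -1.5]
gripper_width: 13.1
gripper_force: 98.3
```

Request:
{"fn": "step_arm", "kwargs": {"plan": [[[0,0,-0.05,0,0,0],[0,0,-0.1,0,0,0],[0,0,-0.12,0,0,0],[0,0,-0.12,0,0,0]]]}}

```text
clock: 9.75
eef_pos: [634.4, 6.0, 23.1]
tool_rot: [-180.0, -0.0, 96.8]
contact_force: [0.3, 0.7, -0.9]
gripper_width: 13.0
gripper_force: 98.3
```

Request:
{"fn": "step_arm", "kwargs": {"plan": [[[-0.2,-0.02,0,0,0,0],[-0.4,-0.05,0,0,0,0],[-0.6,-0.07,0,0,0,0],[-0.8,-0.1,0,0,0,0],[-1.0,-0.12,0,0,0,0],[-1.2,-0.14,0,0,0,0],[-1.4,-0.17,0,0,0,0],[-1.6,-0.19,0,0,0,0],[-1.8,-0.22,0,0,0,0],[-2.0,-0.24,0,0,0,0],[-2.2,-0.26,0,0,0,0],[-2.4,-0.29,0,0,0,0],[-2.6,-0.31,0,0,0,0],[-2.8,-0.34,0,0,0,0],[-3.0,-0.36,0,0,0,0],[-3.18,-0.38,0,0,0,0],[-3.18,-0.38,0,0,0,0],[-3.18,-0.38,0,0,0,0]]]}}

```text
clock: 11.25
eef_pos: [554.9, -3.5, 23.3]
tool_rot: [180.0, -0.0, 96.8]
contact_force: [-0.0, -0.2, -1.6]
gripper_width: 13.0
gripper_force: 98.3
```

Request:
{"fn": "step_arm", "kwargs": {"plan": [[[-0.1,-0.01,0,0,0,0],[-0.2,-0.02,0,0,0,0],[-0.3,-0.04,0,0,0,0],[-0.4,-0.05,0,0,0,0],[-0.5,-0.06,0,0,0,0],[-0.6,-0.07,0,0,0,0],[-0.6,-0.07,0,0,0,0]]]}}

```text
clock: 11.83
eef_pos: [539.3, -5.4, 23.2]
tool_rot: [-180.0, -0.0, 96.8]
contact_force: [-0.5, -0.2, -0.5]
gripper_width: 13.0
gripper_force: 98.3
```

Request:
{"fn": "step_arm", "kwargs": {"plan": [[[-0.08,-0.01,0,0,0,0],[-0.16,-0.02,0,0,0,0],[-0.24,-0.03,0,0,0,0],[-0.24,-0.03,0,0,0,0]]]}}

```text
clock: 12.17
eef_pos: [533.4, -6.1, 23.2]
tool_rot: [-180.0, -0.0, 96.8]
contact_force: [0.7, 0.3, -1.0]
gripper_width: 13.1
gripper_force: 98.3
```

Request:
{"fn": "step_arm", "kwargs": {"plan": [[[-0.04,0,0,0,0,0],[-0.08,-0.01,0,0,0,0],[-0.12,-0.01,0,0,0,0],[-0.12,-0.01,0,0,0,0]]]}}

```text
clock: 12.5
eef_pos: [530.7, -6.3, 23.2]
tool_rot: [-180.0, -0.0, 96.8]
contact_force: [0.4, 0.5, -1.0]
gripper_width: 13.2
gripper_force: 98.3
```

Request:
{"fn": "step_arm", "kwargs": {"plan": [[[0.02,-0.2,0,0,0,0],[0.06,-0.5,0,0,0,0],[0.1,-0.85,0,0,0,0],[0.15,-1.25,0,0,0,0],[0.2,-1.65,0,0,0,0],[0.25,-2.05,0,0,0,0],[0.29,-2.45,0,0,0,0],[0.34,-2.85,0,0,0,0],[0.39,-3.25,0,0,0,0],[0.44,-3.65,0,0,0,0],[0.49,-4.05,0,0,0,0],[0.53,-4.45,0,0,0,0],[0.58,-4.85,0,0,0,0],[0.63,-5.25,0,0,0,0],[0.68,-5.65,0,0,0,0],[0.73,-6.05,0,0,0,0],[0.77,-6.45,0,0,0,0],[0.81,-6.8,0,0,0,0],[0.85,-7.1,0,0,0,0],[0.88,-7.35,0,0,0,0]]]}}

```text
clock: 14.17
eef_pos: [553.0, -191.0, 23.2]
tool_rot: [-180.0, 0.0, 96.8]
contact_force: [-0.7, 1.2, -0.5]
gripper_width: 13.0
gripper_force: 98.3
```

Run:
```python
from bench import read_state,snapshot
import cv2,pickle,numpy as np
s=read_state(); print(s["eef_pos"],s["tool_rot"],s["contact_force"])
d=snapshot("side");pickle.dump(d,open("side4.pkl","wb"))
cv2.imwrite("pics/4.png",cv2.resize((255*(d["color"][140:300,180:360]/255.)**.6).astype("uint8"),None,fx=3.7,fy=3.7,interpolation=cv2.INTER_CUBIC))
```

```text
[ 552.98840026 -191.04603139   23.19625657] [-1.79997767e+02  8.54416681e-03  9.68221343e+01] [-0.73705801  1.16840247 -0.46666723]
```

View pics/4.png

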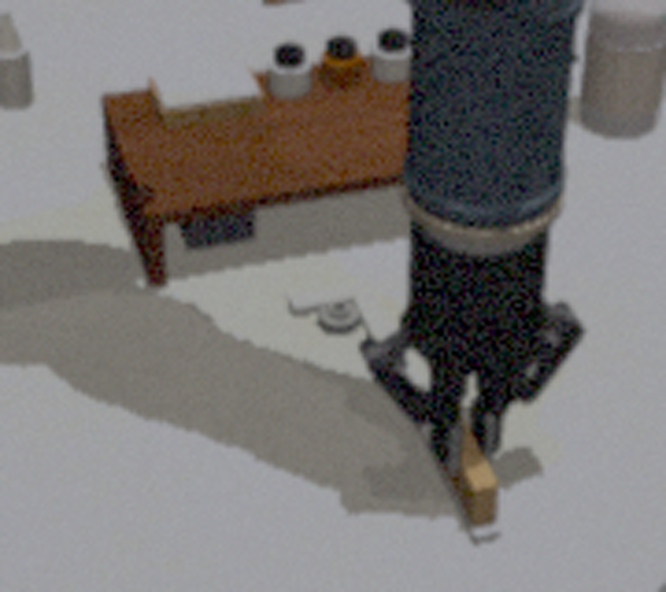

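Request:
{"fn": "step_arm", "kwargs": {"plan": [[[0,0,-0.03,0,0,0],[0,0,-0.06,0,0,0],[0,0,-0.06,0,0,0]]]}}

```text
clock: 14.47
eef_pos: [553.0, -189.5, 21.6]
tool_rot: [-180.0, -0.0, 96.9]
contact_force: [0.9, -0.8, -1.5]
gripper_width: 12.8
gripper_force: 98.3
```

Request:
{"fn": "step_arm", "kwargs": {"plan": [[[0,0,0,0,0,0],[0,0,0,0,0,0],[0,0,0,0,0,0],[0,0,0,0,0,0],[0,0,0,0,0,0],[0,0,0,0,0,0]]], "fingers": 45}}

```text
clock: 14.97
eef_pos: [552.9, -190.0, 21.7]
tool_rot: [-180.0, -0.0, 96.8]
contact_force: [-0.8, 0.2, 0.5]
gripper_width: 45.1
gripper_force: 0.0
```

Request:
{"fn": "step_arm", "kwargs": {"plan": [[[0,0,0.3,0,0,0],[0,0,0.8,0,0,0],[0,0,1.5,0,0,0],[0,0,2.5,0,0,0],[0,0,4,0,0,0],[0,-1.0,5,0,0,0],[0,-2,6,0,0,0],[0,-2,7,0,0,0],[0,-2,7,0,0,0],[0,-2,7,0,0,0]]]}}

```text
clock: 15.8
eef_pos: [553.4, -240.6, 198.6]
tool_rot: [179.8, 0.1, 96.8]
contact_force: [-0.8, 0.2, -0.4]
gripper_width: 45.4
gripper_force: 0.0
```

Run:
```python
from bench import read_state,snapshot
import cv2,pickle,numpy as np
s=read_state(); print(s["eef_pos"],s["contact_force"],s["gripper_force"])
d=snapshot("side");pickle.dump(d,open("side5.pkl","wb"))
cv2.imwrite("pics/5.png",cv2.resize((255*(d["color"][120:330,160:400]/255.)**.6).astype("uint8"),None,fx=2.8,fy=2.8,interpolation=cv2.INTER_CUBIC))
from h import ray
w=ray(d,271.4,225.1,9)[:2]-[510.6,137]; print("nut mouth", w@[-.119,.993]+80, w@[-.993,-.119])
```

```text
[ 553.44780881 -240.61168589  198.56351529] [-0.79808918  0.15064333 -0.36561218] 0.0
nut mouth -75.55871968080626 22.010096637316234
```

View pics/5.png

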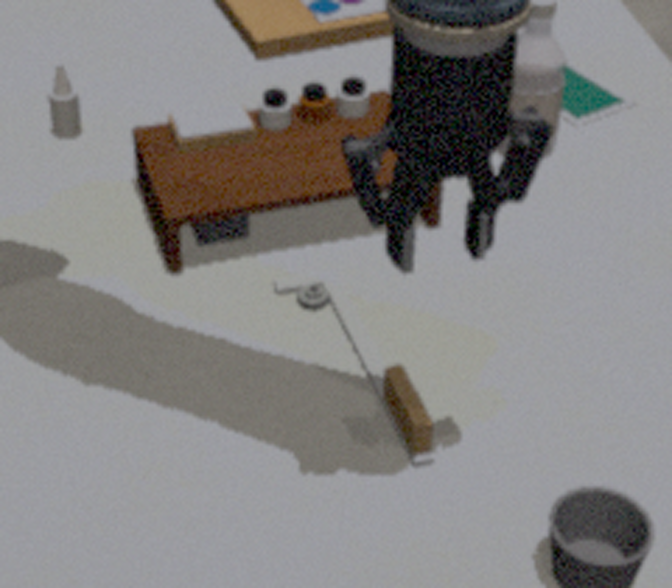

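The picture shows the nut at crop pixel (313,296), about 75 mm in front of the riser. The hook lies flat and released, with its leg at (275–330, 290), clear of the riser. The bottle, ink bottle and cup are still standing, so I'm handing in.

```bash
python3 -c "
from bench import job_done
print(job_done())"
```

```text
the job is handed in; nothing more can be done
None
```

I dragged the nut out to about 75 mm in front of the riser, laid the hook flat on the table clear of it and let go, and handed the job in at about 16 s; no verdict came back.

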